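Close up the coffee grinder and hold its lid at pulse

ROBOT

A 7-joint arm with a two-finger parallel gripper is mounted at the origin on a cart in front of the work surface, level with it; the furniture and walls round the work are solid. World frame = base frame: x ahead of the robot, y to its left, z up, the work surface at z = 0. Lengths are in mm, angles in rad, forces in N, time in s.
With the tool pointing down it reaches from about 400 to 875 mm from the base axis. Payload 4.4 kg.
Tool frame: the origin (TCP) lies midway between the tips of the shut fingers; the grasp point (between the pads) lies ctrl.grip_depth behind it (ctrl.grip_depth is the distance from the TCP to the grasp point, in mm); z points along the fingers, y is the line along which they close (so a half turn about z gives the same grasp; the last joint's range is limited). The gripper opens to 85 mm and grips with 20 to 120 N. Pads are 22 mm wide; open, the fingers measure 114 mm over their backs; the gripper's body (76 mm by 85 mm) begins 54 mm behind the grasp point. The pads swing forward as they close: fully open they stand 13 mm farther back than shut.
Start: joints at [1.248, 0.628, 0.038, 1.517, -0.027, 0.996, -0.02], TCP at [165.119, -628.692, 231.313] pointing down, gripper open.
Joint ranges: [-3.06, 3.06], [-0.37, 2.12], [-1.25, 1.32], [0.18, 2.47], [-1.1, 4.24], [0.23, 1.98], [-2.94, 2.94]. Speed limits (rad/s): [2.57, 2.57, 3.14, 3.14, 3.14, 3.14, 3.14].

INTERFACE

Orientations are given as [roll, pitch, yaw] about the fixed x, y, z axes, in that order (R = Rz(yaw) Ry(pitch) Rx(roll)).
In Python, from cell import ctrl gives the robot as it stands.
- The arm moves only by the tool carry_out, never from a script. Its argument "deltas" is one flat list of numbers, 7 for each row, row after row: the turn, a rotation vector about the tool's x, y, z in degrees, then the shift along the tool's x, y, z in m, then the closure, from -1 (fully open) to 1 (shut). In form: [wx, wy, wz, dx, dy, dz, claw, wx, wy, wz, dx, dy, dz, claw, ...]. A call has 1 to 12 rows; each row shifts and turns the commanded pose from where the row before left it, along the tool's axes as they then stand; what a row does not reach is not made up. A row lasts 1/8 s, in which the tool goes at most 62.5 mm and 10.7 degrees, less where a joint would pass 70% of its speed; a pose out of reach is approached as far as the arm can. A call with a gripper value outside its range is refused whole. The fingers move at their own pace and stop on an object; the grip force is fixed at half the most. Time passes only in rows, so rows that do not move let the fingers close. It gives the time, the measured TCP pose, the force, the opening and the grip force at its end, in the units of the state.
- ctrl.read_state(): the state, without advancing time (a new reading comes with each control period).
- ctrl.get_image(name): name is "side" or "top"; returns the picture (480x640x3 uint8, red, green, blue); there is no depth.
- ctrl.calibration(name): a dict with "mtx" (3x3 intrinsics, pixels), "R" (3x3) and "t" (3): a world point X has camera coordinates R X + t. Camera axes: x right, y down, z forward; pixel columns grow to the right and rows downward; lengths in mm; the calibration is good to about 2 mm. A picture is of the moment at which its call begins. calibration takes no time and is no camera call.
- ctrl.finish_job(): hands the job in; it is judged then, once.
The state is a dict: "clock": time; "qpos": joint angles; "qd": joint speeds; "tau": joint torques, N m; "eef_pos": TCP position; "tool_rot": TCP orientation; "force": force on the tool from outside, world axes, zero at the start; "torque": the same for the moment, N m; "width": finger opening in mm; "gripper_force": force on a finger pad.
Only numpy, scipy, OpenCV 4.12 (cv2) and the standard library are available. Lean on these libraries where they do the work, as an engineer would, in place of code of your own. Each camera call takes 0.05 s, during which the arm holds its last target. There are 200 camera calls.

TASK

Give the coffee grinder a pulse: push its front door fully shut so that it snaps home on its catch, then pick the lid up by its grip bar, set it down into the collar on top with its two pins through the two slots, and turn it clockwise half way to the lock, until its white pointer line stands at the orange mark, never on into the lock click at the red mark. The lid works a spring-loaded switch, so finish while still gripping the bar and holding the lid turned there, with the door shut; do not shift the mugs, the jam jar or the tin.

Things in the scene. Friction and masses are not known exactly. Their poses are not given: they have to be found in the camera images.
- grinder: coffee grinder, fixed: steel housing, black base and top, 144 x 144 mm, top plate at 118 mm, on it a round collar, 112 mm across, rim at 148 mm. Origin: centre of its underside, under the collar's axis; front (with the door) at -x, z up. The collar's opening is 84 mm wide; its lip, 8 mm thick, has two facing slots on the line at +0.70 rad (counter-clockwise from above) from the grinder's x
- collar (a point): centre of the collar's opening at rim height, 148 mm above the worktop; 12 mm of free height for the pins under the lip
- slot (a point): middle of the near-right slot at rim height, 46 mm from the collar's axis, 15 mm wide; the other slot is across the collar. A white mark on the top plate stands outside it
- pulse_mark (a point): orange mark on the top plate, 64 mm from the collar's axis, straight at the grinder's front (its -x). The red mark at the near left, as far round again, is the lock
- grinder_door (a joint): opening of the front door, rad: 0 = shut, starts open (0.5 to 1.1) and stays where left. Door 128 wide, 8 thick, 84 mm tall (18 to 102 mm above the worktop), black frame, smoked pane; a steel lip stands 6 mm proud of its face at the free edge, at mid height (43 to 77 mm). Over the last 0.09 rad a nub rides over a sprung ball (about 5 N at the pushing point), then it snaps to 0
- door_hinge (a point): upright hinge line of the door, at its left edge seen from the robot, in mid-thickness, 60 mm above the worktop: x -74, y +64 mm in the grinder's frame. The free edge swings out to the grinder's -x, then +y, as the angle grows
- door_push (a point): point to push: on the door's outer face, 100 mm from the hinge line, 81 mm above the worktop
- lid: black lid, 114 mm across, 52 mm high, 0.16 kg, upright on the worktop; origin: centre of its underside. Plug 80 mm across, 20 mm high, foot tapered to 77; two pins 8 mm thick along the lid's x, out to 48 mm from the axis, centres 6.5 mm up. Flange 20 to 29 mm up. Grey grip bar along x over the pins, 60 x 22 mm, 27 to 52 mm up, white pointer line at each end; alike after a half turn
- lid_seat (a point): where the lid's origin is when the lid is seated (flange on rim): on the collar's axis, 128 mm above the worktop. Pins enter with the lid's x at +0.70 rad from the grinder's x; turned clockwise from above by 0.70 the two x axes are parallel (orange mark, pulse); by 1.40 it is locked (red)
- grinder_switch (a joint): sprung switch ring in the collar, rad, growing clockwise: 0 at rest; the lid's pins meet its dogs after about 0.1 rad of lid turn and push it, so it reads about 0.60 at the orange mark. The spring pushes back with 0.03 to 0.2 N m and turns ring and lid back if let go; the lock bites from about 1.09 (0.5 N m) and clicks past 1.13
- jar_1: small jam jar, 68 mm across, 84 mm tall, bystander; origin at the centre of its underside
- tin_1: green tin, 57 mm across, 72 mm tall, bystander; origin at the centre of its underside
- mug_4: terracotta mug, 90 mm tall, bystander; origin at the centre of its underside
- mug_1: cream mug, 101 mm tall, bystander; origin at the centre of its underside
Things that resemble listed ones, but are neither listed nor needed, are in the scene too. Of the things like the lid, leave any that is blue; of the rest the larger one is meant.

How it is judged:
By the outcome, as a careful person would: the job done as asked, in the order asked, and still so for the second after the job is handed in, while the arm keeps its last pose, push and grip.
It also fails if it takes over 64 s, if anything falls off the work surface, if the arm or the gripper's body presses on something with over 40 N, if the wrist force passes 120 N, or if a joint passes its speed limit or range.

## Working session

There is one attempt and no reset: what is moved stays moved. The work goes in short steps, Python scripts to look and compute and a tool call to move; the robot and the scene stay as the last step left them, time stands still between calls to the robot, and variables do not carry over. Pictures are saved under pics/ and viewed, at most 10 in all, crops included, and the job is handed in when it is done.

Besides the shell and the picture viewer there is one more tool, called after ">>>" in YAML: its name, and indented under it one key for each argument. carry_out: Moves the arm, as the interface text tells. Its arguments: {"type":"object","properties":{"deltas":{"type":"array"}},"required":["deltas"]}

```bash
mkdir -p pics; ls; python3 - <<'E'
from cell import ctrl
import cv2
for n in("side","top"):
    cv2.imwrite(f"pics/{n}0.png",ctrl.get_image(n)[:,:,::-1]); c=ctrl.calibration(n); print(n,c)
print(ctrl.read_state(),ctrl.grip_depth)
E
```

```text
pics
side {'mtx': array([[516.29896005,   0.        , 319.52863418],
       [  0.        , 516.29896005, 235.46757933],
       [  0.        ,   0.        ,   1.        ]]), 'R': array([[-0.83268592, -0.55350244, -0.01640756],
       [-0.27263887,  0.4355862 , -0.85786521],
       [ 0.48197739, -0.70985894, -0.51361277]]), 't': array([412.1611143 , 277.78338059, 895.02462407])}
top {'mtx': array([[493.29969813,   0.        , 314.63845579],
       [  0.        , 493.29969813, 236.04778812],
       [  0.        ,   0.        ,   1.        ]]), 'R': array([[ 1.47485264e-04, -9.99978517e-01,  6.55321270e-03],
       [-9.85112959e-01, -1.27183769e-03, -1.71903580e-01],
       [ 1.71908222e-01, -6.43030150e-03, -9.85091983e-01]]), 't': array([ -76.0342363 ,  533.48782602, 1101.72123115])}
{'clock': 0.1, 'qpos': array([ 1.24819075,  0.62924432,  0.03847099,  1.5182803 , -0.02699631,
        0.99628022, -0.01999818]), 'qd': array([-8.39744946e-04, -3.73695062e-03,  2.14018545e-03, -3.02584257e-03,
        8.73603808e-04, -6.26344095e-05, -4.59581361e-05]), 'tau': array([ 3.05678666e-03, -5.64530432e+01,  1.23096909e+00, -1.93971795e+01,
        1.14339305e-02,  5.44371127e-03,  3.67380153e-06]), 'eef_pos': array([ 164.96645313, -628.13986937,  230.4836243 ]), 'tool_rot': array([-3.13989953e+00,  3.51955928e-05,  2.56787940e-01]), 'force': array([ 0.05412464,  0.55443256, -0.05299645]), 'torque': array([-0.03284815,  0.03080554,  0.00404056]), 'gripper_force': 0.0, 'width': 85.70542183931649} 18.700000000000003
```

View pics/top0.png

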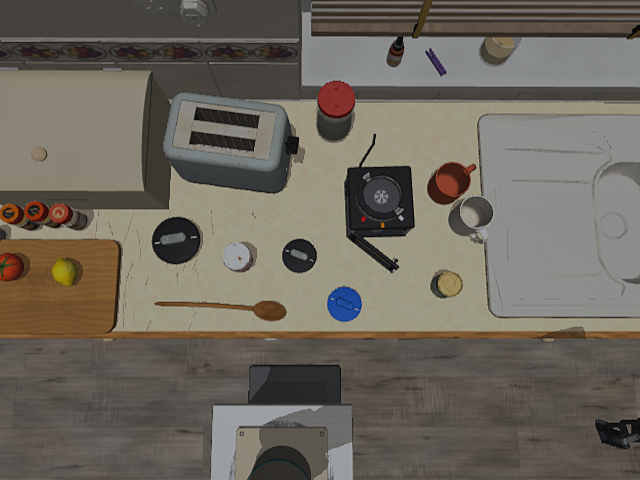

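View pics/side0.png

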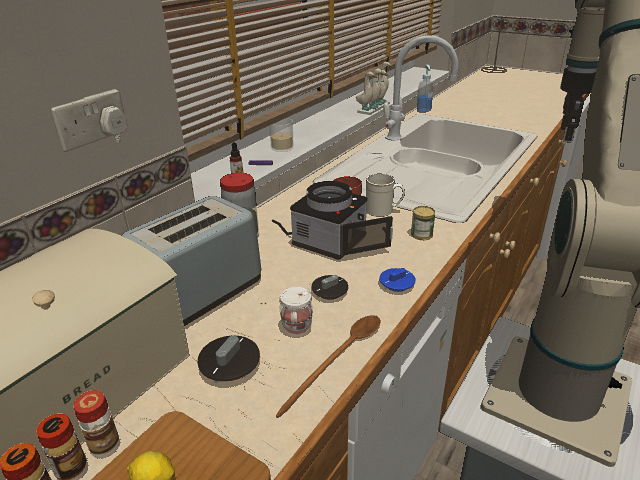

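The larger black lid is at top px (176,240) and side px (229,357). The grinder is at top px (380,200), with its door open to about (397,267). The jar is at (238,257), the tin at (448,284), and the mugs at (450,183) and (472,215).

```bash
cat > h.py <<'E'
import numpy as np,cv2
from cell import ctrl
def proj(n,X):
    c=ctrl.calibration(n); p=(np.atleast_2d(X)@c["R"].T+c["t"])@c["mtx"].T; return p[:,:2]/p[:,2:]
def ray(n,uv,z):
    c=ctrl.calibration(n); d=c["R"].T@np.linalg.solve(c["mtx"],[uv[0],uv[1],1.]); o=-c["R"].T@c["t"]
    return o+d*(z-o[2])/d[2]
def crop(n,im,x,y,w,h,s):
    o=cv2.resize(im[y:y+h,x:x+w],None,fx=s,fy=s,interpolation=cv2.INTER_CUBIC)
    for i in range(0,w,10):cv2.putText(o,str(x+i),(i*s,8),0,.28,(255,0,255),1);cv2.line(o,(i*s,10),(i*s,14),(255,0,255),1)
    for i in range(0,h,10):cv2.putText(o,str(y+i),(0,i*s+3),0,.28,(255,0,255),1)
    return o
E
python3 - <<'E'
import cv2,numpy as np
from h import *
t=cv2.imread("pics/top0.png");s=cv2.imread("pics/side0.png")
a=np.hstack([crop("t",t,338,155,80,120,5),crop("t",t,146,210,60,60,5).copy().__class__((0,)) if 0 else np.vstack([crop("t",t,146,210,60,60,5),crop("s",s,195,330,70,60,5)[:, :300]])])
cv2.imwrite("pics/c1.png",a); print(a.shape)
cv2.imwrite("pics/c2.png",crop("s",s,280,170,120,90,6))
print(ray("top",(176,240),25),ray("side",(229,357),25),ray("top",(381,197),148))
E
```

```text
(600, 700, 3)
[527.3780799  251.94678374  25.        ] [525.32234123 255.76531454  25.        ] [ 601.23338444 -217.66977945  148.        ]
```

View pics/c1.png

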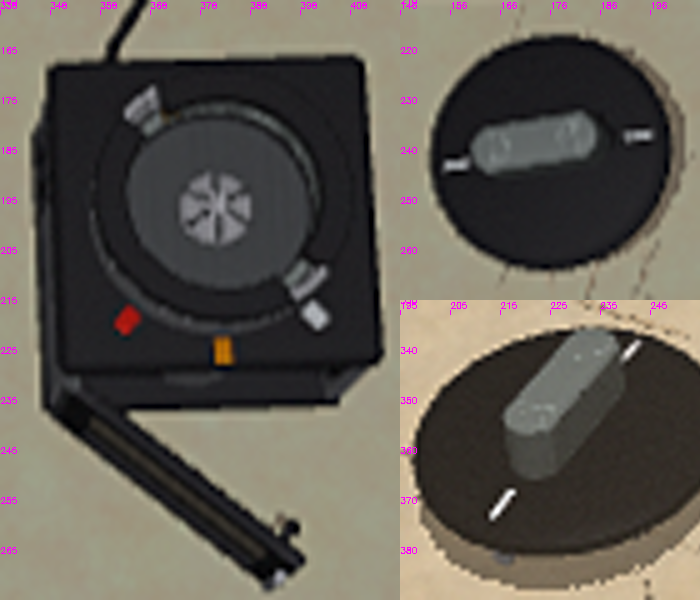

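View pics/c2.png

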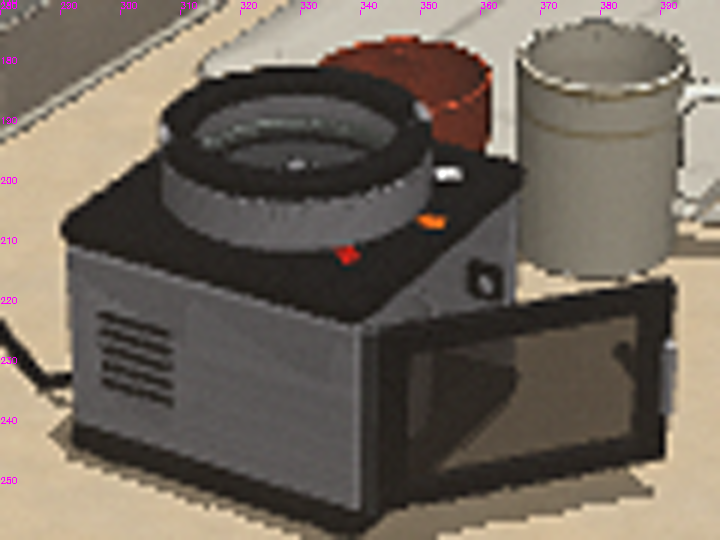

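The crops show the marks, the plate corners, the door edge and the lid's bar and lines clearly. I'll fit both poses across the two cameras.

```bash
cat > fit.py <<'E'
from h import *
from scipy.optimize import least_squares
def W(p,L): c,s=np.cos(p[2]),np.sin(p[2]); L=np.array(L,float); return np.c_[p[0]+c*L[:,0]-s*L[:,1],p[1]+s*L[:,0]+c*L[:,1],L[:,2]]
def pol(r,a,z): return [r*np.cos(a),r*np.sin(a),z]
pi=np.pi
G=[("top",(347.2,168.2),[72,72,118]),("top",(409.6,166),[72,-72,118]),("top",(414,226),[-72,-72,118]),("top",(349.2,228.6),[-72,72,118]),
("top",(382.2,224.8),pol(64,pi,118)),("top",(400.8,217.8),pol(64,pi+.7,118)),("top",(362.8,218.6),pol(64,pi-.7,118)),
("side",(289.9,207.6),[72,72,118]),("side",(339.6,223.2),[-72,72,118]),("side",(366.6,199.6),[-72,-72,118]),
("side",(351.6,206.4),pol(64,pi,118)),("side",(337.4,212.1),pol(64,pi-.7,118)),("side",(354.4,198.4),pol(64,pi+.7,118)),("side",(329.1,191.8),[0,0,148])]
L=[("top",(175.7,240.2),[0,0,26]),("top",(172.4,238.2),[0,0,52]),("side",(227.2,345.8),[0,0,52])]
def fit(D,p0):
    f=lambda p:np.concatenate([proj(n,W(p,[l]))[0]-uv for n,uv,l in D])
    r=least_squares(f,p0,loss="soft_l1"); print(r.x.round(4)); print(r.fun.reshape(-1,2).round(1).tolist()); return r.x
if __name__=="__main__":
    g=fit(G,[600,-217,0]); gt=fit([d for d in G if d[0]=="top"],g)
    l=fit([*L],[527,252,-1.5])
    for n,A,B in(("top",(156.6,242.6),(193,236.6)),("side",(215.2,370.2),(240.6,339.8))):
        a,b=ray(n,A,29),ray(n,B,29); d=b-a; print(n,"line",np.arctan2(d[1],d[0])%pi,np.linalg.norm(d),(a+b)/2)
    a,b=ray("side",(221.6,353.6),52),ray("side",(233,338),52)
    h=W(g,[[-74,64,60]])[0]; print("hinge",h)
    for n,uv,z in(("top",(395,268.6),102),("side",(391.6,217.1),102),("side",(389.9,245.9),18)):
        q=ray(n,uv,z); v=q-h; print("free",q,np.hypot(*v[:2]), "ang",np.arctan2(v[1],v[0])-g[2]+pi/2)
    for nm,uv in(("jar",(238,257)),("tin",(448,284)),("mug1",(472,215))): print(nm,ray("top",uv,75))
E
python3 fit.py
```

```text
[ 6.101548e+02 -2.197833e+02  3.680000e-02]
[[-1.3, -1.9], [0.5, -1.8], [0.7, 1.3], [-0.1, 1.0], [-0.5, 0.0], [-0.8, -0.3], [-0.2, 0.2], [-1.1, -1.5], [0.4, -2.8], [1.5, -3.4], [0.2, 0.6], [0.6, 0.5], [-0.1, 0.6], [-0.1, -1.6]]
[ 6.099517e+02 -2.204241e+02  3.380000e-02]
[[-0.9, -1.9], [0.9, -1.6], [0.9, 1.5], [0.1, 1.0], [-0.3, 0.1], [-0.6, -0.2], [-0.0, 0.2]]
[526.9877 253.6052  -1.5   ]
[[-0.5, -0.1], [-0.3, 0.0], [0.3, -0.8]]
top line 1.7392338454991942 86.12004599293012 [527.67560123 253.64835722  29.        ]
side line 1.7361221322092015 85.74910646071542 [527.63239965 254.37289919  29.        ]
hinge [ 533.85105313 -158.54811      60.        ]
free [ 451.69637979 -251.32600927  102.        ] 123.92388367842109 ang -0.7615310279023131
free [ 453.78233902 -254.23377993  102.        ] 124.76676805361875 ang -0.7335601358315054
free [ 455.0767953  -257.68474076   18.        ] 126.62328085616736 ang -0.7082272990937457
jar [480.48692407  96.9498321   75.        ]
tin [ 420.15719219 -373.53696878   75.        ]
mug1 [ 577.96782289 -435.93442377   75.        ]
```

```bash
cat > go.py <<'E'
from h import *
g=np.array([610.0,-220.1]);gy=.035
def Rz(a): return np.array([[np.cos(a),-np.sin(a)],[np.sin(a),np.cos(a)]])
def door(a,r=98,off=18.5):
    return g+Rz(gy)@(np.array([-74,64])+r*np.array([-np.sin(a),-np.cos(a)])+off*np.array([-np.cos(a),np.sin(a)])), np.pi/2+gy-a
def delta(cur,yaw,tgt,tyaw):
    "turn (deg about tool z), then shift in tool axes after the turn / before it, m"
    d=np.array(tgt)-cur; out=[]
    for w in(tyaw,yaw): v=Rz(w).T@d[:2]; out.append((np.array([v[0],-v[1],-d[2]])/1000).round(4))
    return np.degrees(yaw-tyaw).round(2),*out
def now():
    s=ctrl.read_state(); print("t",s["clock"].__round__(2),"p",s["eef_pos"].round(1),"rpy",s["tool_rot"].round(4),"F",s["force"].round(1),"T",s["torque"].round(2),"w",round(s["width"],1),"gf",round(s["gripper_force"],1)); return s["eef_pos"],s["tool_rot"][2]
E
python3 - <<'E'
from go import *
p,y=now()
for a,off in((.8,50),(.74,18.5),(0,18.5)):
    t,ty=door(a,98,off);print(t,ty,delta(p,y,[*t,82],ty))
t,ty=door(.8,98,50);print(delta(p,y,[*t,230.],ty))
E
```

```text
t 0.1 p [ 165.  -628.1  230.5] rpy [-3.1399  0.      0.2568] F [ 0.1  0.6 -0.1] T [-0.03  0.03  0.  ] w 85.7 gf 0.0
[ 429.86803395 -194.79728834] 0.8057963267948964 (np.float64(-31.46), array([ 0.4961, -0.109 ,  0.1485]), array([ 0.3663, -0.3519,  0.1485]))
[ 456.20864868 -221.37797347] 0.8657963267948965 (np.float64(-34.89), array([ 0.4985, -0.0418,  0.1485]), array([ 0.385 , -0.3195,  0.1485]))
[ 518.74640752 -257.31601618] 1.6057963267948965 (np.float64(-77.29), array([0.3582, 0.3665, 0.1485]), array([ 0.4364, -0.2688,  0.1485]))
(np.float64(-31.46), array([ 0.4961, -0.109 ,  0.0005]), array([ 0.3663, -0.3519,  0.0005]))
```

>>> carry_out:
  deltas: [0,0,0,0.04,-0.039,0,1,0,0,0,0.04,-0.039,0,1,0,0,0,0.04,-0.039,0,1,0,0,0,0.04,-0.039,0,1,0,0,0,0.04,-0.039,0,1,0,0,0,0.04,-0.039,0,1,0,0,0,0.04,-0.039,0,1,0,0,0,0.04,-0.039,0,1,0,0,0,0.046,-0.039,0,1,0,0,-10.5,0,0,0,1,0,0,-10.5,0,0,0,1,0,0,-10.5,0,0,0,1]

```text
clock: 1.6
eef_pos: [429.8, -195.8, 231.1]
tool_rot: [-3.141, 0.0, 0.813]
force: [-0.5, 0.3, -1.0]
width: -0.1
gripper_force: 0.0
```

```bash
python3 - <<'E'
from go import *
p,y=now()
t,ty=door(.8,98,50);print(delta(p,y,[*t,82],ty))
E
```

```text
t 1.6 p [ 429.8 -195.8  231.1] rpy [-3.1409e+00  4.0000e-04  8.1350e-01] F [-0.5  0.3 -1. ] T [-0.06  0.05  0.05] w -0.1 gf 0.0
(np.float64(0.44), array([ 0.0008, -0.0007,  0.1491]), array([ 0.0008, -0.0007,  0.1491]))
```

>>> carry_out:
  deltas: [0,0,0,0,0,0.04,1,0,0,0,0,0,0.04,1,0,0,0,0,0,0.04,1,0,0,0,0,0,0.029,1,0,0,0,0,0,0,1]

```text
clock: 2.22
eef_pos: [428.3, -195.5, 80.6]
tool_rot: [-3.137, 0.002, 0.807]
force: [0.8, -0.4, 0.7]
width: -0.3
gripper_force: 0.0
```

```bash
python3 - <<'E'
from go import *
p,y=now()
t,ty=door(.76,98,22);print("start",delta(p,y,[*t,82],ty))
for a in(.66,.56,.1,0):
    q,qy=door(a,98,18.5);t,ty=door(a+.1,98,18.5);print(delta(np.r_[t,82],ty,[*q,82],qy))
im=ctrl.get_image("top")[:,:,::-1];cv2.imwrite("pics/d1.png",crop("t",np.ascontiguousarray(im),330,150,110,130,4))
E
```

```text
t 2.23 p [ 428.3 -195.5   80.6] rpy [-3.137e+00  1.900e-03  8.068e-01] F [ 0.8 -0.4  0.7] T [ 0.  0. -0.] w -0.3 gf 0.0
start (np.float64(-2.23), array([-0.0005,  0.0325, -0.0014]), array([ 0.0008,  0.0325, -0.0014]))
(np.float64(-5.73), array([-0.0023,  0.0097, -0.    ]), array([-0.0014,  0.0099, -0.    ]))
(np.float64(-5.73), array([-0.0023,  0.0097, -0.    ]), array([-0.0014,  0.0099, -0.    ]))
(np.float64(-5.73), array([-0.0023,  0.0097, -0.    ]), array([-0.0014,  0.0099, -0.    ]))
(np.float64(-5.73), array([-0.0023,  0.0097, -0.    ]), array([-0.0014,  0.0099, -0.    ]))
```

View pics/d1.png

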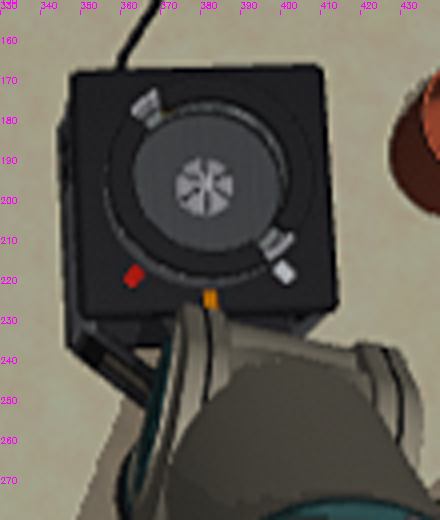

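The arm hides the door from above, so I'll go ahead by force.

>>> carry_out:
  deltas: [0,0,-2.2,0,0.016,-0.001,1,0,0,0,0,0.016,0,1,0,0,-5.7,-0.0018,0.0099,0,1,0,0,-5.7,-0.0018,0.0099,0,1,0,0,-5.7,-0.0018,0.0099,0,1]

```text
clock: 2.9
eef_pos: [475.2, -240.4, 85.2]
tool_rot: [3.139, 0.0, 1.146]
force: [-0.2, 0.1, 0.8]
width: -0.2
gripper_force: 0.2
```

```bash
python3 - <<'E'
from go import *
p,y=now()
for a in(.46,.3,.1):
  t,ty=door(a);print(a,delta(p,y,[*t,82],ty))
s=ctrl.get_image("side")[:,:,::-1];cv2.imwrite("pics/d2.png",crop("s",np.ascontiguousarray(s),270,130,140,130,5))
E
```

```text
t 2.9 p [ 475.2 -240.4   85.2] rpy [3.1392e+00 4.0000e-04 1.1464e+00] F [-0.2  0.1  0.8] T [ 0.04  0.01 -0.02] w -0.2 gf 0.2
0.46 (np.float64(0.03), array([0.0005, 0.0013, 0.0032]), array([0.0005, 0.0013, 0.0032]))
0.3 (np.float64(-9.13), array([-0.0039,  0.0167,  0.0032]), array([-0.0012,  0.0171,  0.0032]))
0.1 (np.float64(-20.59), array([-0.0127,  0.0347,  0.0032]), array([0.0003, 0.037 , 0.0032]))
```

View pics/d2.png

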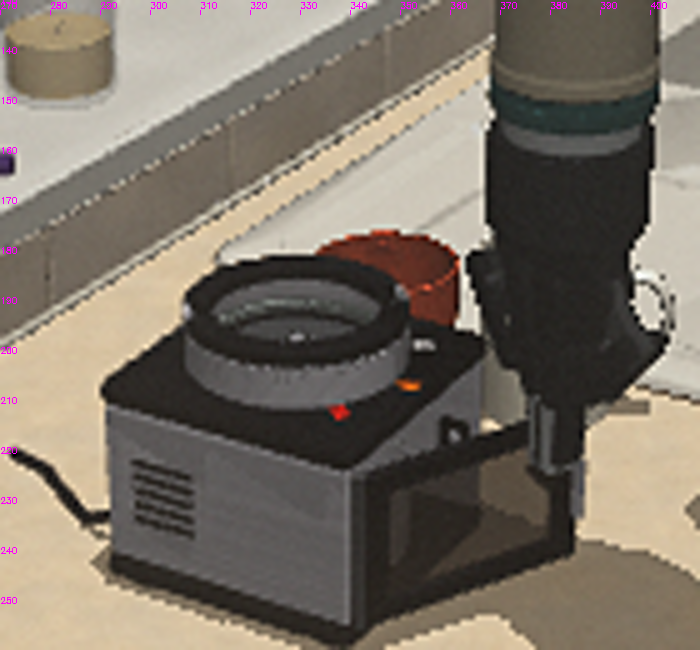

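The fingers are on the door's top part near the free edge, with the door partly closed, so I'll continue.

>>> carry_out:
  deltas: [0,0,-5.7,-0.0018,0.0105,0.0015,1,0,0,-5.7,-0.0018,0.0099,0.001,1,0,0,-5.7,-0.0018,0.0099,0,1,0,0,-5.7,-0.0018,0.0099,0,1,0,0,0,0,0,0,1]

```text
clock: 3.58
eef_pos: [510.7, -258.0, 81.9]
tool_rot: [3.141, 0.001, 1.539]
force: [-0.4, 1.1, 1.0]
width: -0.2
gripper_force: 0.5
```

```bash
python3 - <<'E'
from go import *
p,y=now()
for a in(.06,0):
  t,ty=door(a);print(a,delta(p,y,[*t,82],ty))
E
```

```text
t 3.58 p [ 510.7 -258.    81.9] rpy [3.1410e+00 6.0000e-04 1.5389e+00] F [-0.4  1.1  1. ] T [-0.01  0.2   0.03] w -0.2 gf 0.5
0.06 (np.float64(-0.4), array([ 0.0018,  0.0021, -0.0001]), array([ 0.0018,  0.0021, -0.0001]))
0 (np.float64(-3.84), array([ 0.0004,  0.008 , -0.0001]), array([ 0.0009,  0.008 , -0.0001]))
```

Now I'll push slowly through the catch.

>>> carry_out:
  deltas: [0,0,-1.9,0,0.003,0,1,0,0,-1.9,0,0.003,0,1,0,0,0,0,0.003,0,1,0,0,0,0,0,0,1]

```text
clock: 4.08
eef_pos: [514.8, -258.8, 80.7]
tool_rot: [-3.133, 0.001, 1.605]
force: [-11.4, -1.3, 5.8]
width: 0.0
gripper_force: 0.0
```

>>> carry_out:
  deltas: [0,0,0,0,0.003,0,1,0,0,0,0,0,0,1]

```text
clock: 4.32
eef_pos: [514.6, -258.7, 80.7]
tool_rot: [-3.127, 0.001, 1.605]
force: [-18.1, -1.9, 12.4]
width: 0.3
gripper_force: 0.0
```

>>> carry_out:
  deltas: [0,0,0,0,0.003,0,1,0,0,0,0,0,0,1]

```text
clock: 4.58
eef_pos: [514.4, -258.8, 80.8]
tool_rot: [-3.121, 0.001, 1.604]
force: [-26.0, 0.2, 17.8]
width: -0.3
gripper_force: 0.0
```

The push is firmly blocked, with an upward force component. I'll back off and look.

>>> carry_out:
  deltas: [0,0,0,0,-0.02,0,1,0,0,0,0,-0.03,0,1,0,0,0,0,-0.02,0,1,0,0,0,0,0,0,1]

```text
clock: 5.08
eef_pos: [454.8, -260.4, 81.4]
tool_rot: [-3.141, 0.001, 1.606]
force: [0.2, 0.8, 0.4]
width: -0.4
gripper_force: 0.0
```

```bash
python3 - <<'E'
from go import *
now()
s=ctrl.get_image("side")[:,:,::-1];t=ctrl.get_image("top")[:,:,::-1]
a=crop("s",np.ascontiguousarray(s),280,170,75*2-30,100,4);b=crop("t",np.ascontiguousarray(t),340,160,80,100,4)
cv2.imwrite("pics/d3.png",np.hstack([a,b]))
E
```

```text
t 5.08 p [ 454.8 -260.4   81.4] rpy [-3.1414e+00  8.0000e-04  1.6058e+00] F [0.2 0.8 0.4] T [-0.02 -0.05 -0.03] w -0.4 gf 0.0
```

View pics/d3.png

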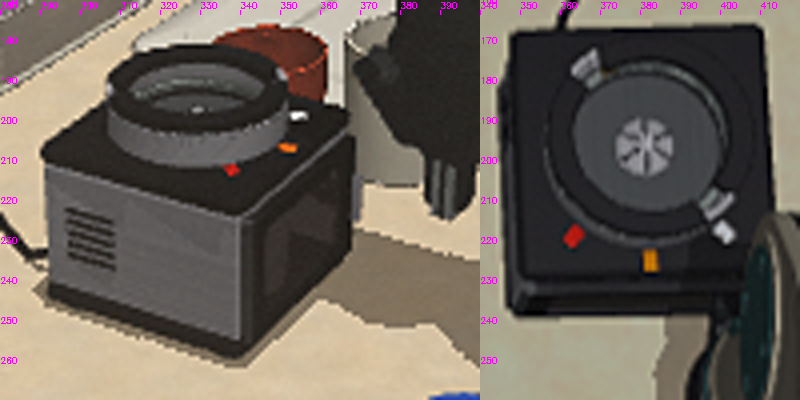

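The door looks shut. I'll check it numerically against the predicted edges.

```bash
python3 - <<'E'
from go import *
def P(a,r,o,z): return np.r_[door(a,r,o)[0],z]
for a in(0,.03,.06,.09):
    print(a,*[proj("top",P(a,r,4,18))[0].round(1) for r in(10,90)],"top102",proj("top",P(a,128,4,102))[0].round(1),"side free top/bot",proj("side",P(a,128,4,102))[0].round(1),proj("side",P(a,128,4,18))[0].round(1),"lip",proj("side",P(a,126,10,60))[0].round(1))
# predicted front base edge of housing at z=0
t=ctrl.get_image("top");cv2.imwrite("pics/top_d.png",t[:,:,::-1])
s=ctrl.get_image("side");cv2.imwrite("pics/side_d.png",s[:,:,::-1])
gt=cv2.cvtColor(t,cv2.COLOR_RGB2GRAY).astype(int)
for x in(350,355,360,370,380,385): print(x,gt[226:246,x])
gs=cv2.cvtColor(s,cv2.COLOR_RGB2GRAY).astype(int)
for y in(210,216,222,230): print("s",y,gs[y,360:378])
E
```

```text
0 [353.7 239.5] [387.1 238.4] top102 [409.9 231.5] side free top/bot [368.8 203.7] [367.7 232.3] lip [370.  219.1]
0.03 [353.6 239.7] [387.1 239.5] top102 [410.  233.2] side free top/bot [370.1 204. ] [369.  232.7] lip [371.2 219.5]
0.06 [353.6 239.8] [387.1 240.7] top102 [409.9 234.9] side free top/bot [371.4 204.4] [370.3 233.1] lip [372.5 220. ]
0.09 [353.5 239.9] [387.  241.8] top102 [409.9 236.6] side free top/bot [372.7 204.9] [371.5 233.6] lip [373.7 220.4]
350 [ 20  20  19  41  60  69  57  34  29  31  30  29  16  90 152 169 164 165
 166 163]
355 [ 38  36  28  19  22  39  47  34  12  15  16   9   0  94 157 171 166 165
 165 164]
360 [ 39  35  26  19  25  37  41  28  22  25  23  35  22 122 175 167 166 167
 166 166]
370 [ 37  34  22  16  26  37  38  22  19  25  28  36  15 124 175 165 163 164
 165 167]
380 [ 21  19  20  24  33  40  38  18  19  25  28  32  21 131 181 169 166 166
 165 165]
385 [ 35  30  20  25  32  40  37  16  20  25  33  32  22 132 185 177 174 174
 175 175]
s 210 [ 33  33  31  31  34  33  33  29  35 102 105 110 112 118 121 124 125 130]
s 216 [ 46  42  40  36  39  35  33  30  88  93 101 208 206 203 165 161  93  81]
s 222 [ 50  50  52  48  36  32  28  38  87  84 167 200 194 194 196 196 199 197]
s 230 [ 37  44  48  40  36  32  31  25 121 117 116 113 115 114 113 113 114 115]
```

The side and top edges match a = 0 to within half a pixel, and 26 N moved it no further, so the door is shut. Next is the lid.

>>> carry_out:
  deltas: [0,0,0,0,0,-0.06,1,0,0,0,0,0,-0.06,1,0,0,0,0.0568,0.0101,0,-1,0,0,0,0.0568,0.0101,0,-1,0,0,0,0.0568,0.0101,0,-1,0,0,0,0.0568,0.0101,0,-1,0,0,0,0.0568,0.0101,0,-1,0,0,0,0.0568,0.0101,0,-1,0,0,0,0.0568,0.0101,0,-1,0,0,0,0.0568,0.0101,0,-1,0,0,0,0.0568,0.0101,0,-1,0,0,-7.5,0,0,0,-1]

```text
clock: 6.78
eef_pos: [526.9, 262.9, 201.3]
tool_rot: [3.139, -0.006, 1.751]
force: [-0.1, -0.9, -0.2]
width: 85.0
gripper_force: 0.0
```

```bash
python3 - <<'E'
from go import *
p,y=now()
print(delta(p,y,[527.5,253.8,31],1.737))
E
```

```text
t 6.78 p [526.9 262.9 201.3] rpy [ 3.1393 -0.0057  1.751 ] F [-0.1 -0.9 -0.2] T [-0.05 -0.02  0.04] w 85.0 gf 0.0
(np.float64(0.8), array([-0.009 , -0.0009,  0.1703]), array([-0.009 , -0.0011,  0.1703]))
```

>>> carry_out:
  deltas: [0,0,0.5,-0.004,0,0.05,-1,0,0,0,0,0,0.05,-1,0,0,0,0,0,0.03,-1,0,0,0,0,0,0,-1]

```text
clock: 7.28
eef_pos: [527.1, 250.4, 68.7]
tool_rot: [-3.137, 0.001, 1.731]
force: [-0.1, -0.0, -0.1]
width: 85.4
gripper_force: 0.0
```

```bash
python3 - <<'E'
from go import *
p,y=now()
print(delta(p,y,[527.5,253.8,31],1.737))
E
```

```text
t 7.28 p [527.1 250.4  68.7] rpy [-3.1374e+00  1.0000e-03  1.7307e+00] F [-0.1 -0.  -0.1] T [-0.04 -0.02 -0.  ] w 85.4 gf 0.0
(np.float64(-0.36), array([0.0033, 0.001 , 0.0377]), array([0.0033, 0.001 , 0.0377]))
```

>>> carry_out:
  deltas: [0,0,-0.4,0.0033,0.001,0.02,-1,0,0,0,0,0,0.017,-1,0,0,0,0,0,0,-1]

```text
clock: 7.65
eef_pos: [528.2, 253.3, 32.7]
tool_rot: [-3.14, 0.001, 1.737]
force: [0.1, 0.7, -0.0]
width: 85.2
gripper_force: 0.0
```

Well aligned, so I'll close.

>>> carry_out:
  deltas: [0,0,0,0,0,0.001,1,0,0,0,0,0,0,1,0,0,0,0,0,0,1,0,0,0,0,0,0,1,0,0,0,0,0,0,1,0,0,0,0,0,0,1]

```text
clock: 8.4
eef_pos: [529.4, 254.0, 33.4]
tool_rot: [3.14, -0.0, 1.737]
force: [0.8, -1.1, 6.0]
width: 20.6
gripper_force: 59.8
```

>>> carry_out:
  deltas: [0,0,0,0,0,-0.02,1,0,0,0,0,0,-0.05,1,0,0,0,0,0,-0.055,1,0,0,0,0,0,-0.055,1,0,0,0,-0.02,0,0,1,0,0,0,-0.04,0,0,1,0,0,0,-0.05,0,0,1,0,0,0,-0.05,0,0,1,0,0,0,-0.05,0,0,1,0,0,0,-0.05,0,0,1,0,0,0,-0.05,0,0,1,0,0,0,-0.05,0,0,1]

```text
clock: 9.9
eef_pos: [587.1, -103.8, 211.1]
tool_rot: [-3.139, -0.0, 1.736]
force: [-0.5, -0.2, -2.2]
width: 20.8
gripper_force: 59.1
```

>>> carry_out:
  deltas: [0,0,0,-0.05,0,0,1,0,0,0,-0.045,0,0,1,0,0,0,-0.025,0,0,1,0,0,9.5,0,0,0,1,0,0,9.5,0,0,0,1,0,0,9.5,0,0,0,1,0,0,9.5,0,0,0,1,0,0,9.5,0,0,0,1,0,0,9.5,0,0,0,1,0,0,0,0,0,0,1]

```text
clock: 11.15
eef_pos: [606.9, -220.0, 211.2]
tool_rot: [-3.14, 0.002, 0.743]
force: [0.2, 0.4, -1.4]
width: 20.2
gripper_force: 59.1
```

```bash
python3 - <<'E'
from go import *
p,y=now()
print(delta(p,y,[610,-220.1,210],.735))
s=ctrl.get_image("side")[:,:,::-1]
cv2.imwrite("pics/e1.png",crop("s",np.ascontiguousarray(s),275,110,110,110,5))
# marks+slot-only regrid of grinder pose
from fit import *
M=[d for d in G if d[2][2]==118 and abs(np.hypot(*d[2][:2])-64)<1]
M+=[("top",(366.0,175.6),pol(46,.7,148)),("top",(398.8,210.6),pol(46,.7+pi,148))]
fit(M,[610,-220,.03]); fit([m for m in M if m[0]=="top"],[610,-220,.03])
E
```

```text
t 11.15 p [ 606.9 -220.   211.2] rpy [-3.1396e+00  2.5000e-03  7.4330e-01] F [ 0.2  0.4 -1.4] T [ 0.01  0.04 -0.06] w 20.2 gf 59.1
(np.float64(0.47), array([0.0022, 0.0021, 0.0012]), array([0.0022, 0.0021, 0.0012]))
[ 6.106358e+02 -2.214509e+02  2.540000e-02]
[[-0.1, -0.2], [-0.3, -0.3], [0.3, -0.3], [0.2, 0.4], [0.5, 0.2], [0.2, 0.4], [2.2, 1.7], [-1.5, -2.2]]
[ 6.100349e+02 -2.212895e+02  2.850000e-02]
[[-0.0, 0.1], [-0.3, -0.1], [0.3, 0.1], [2.1, 2.0], [-1.6, -2.0]]
```

View pics/e1.png

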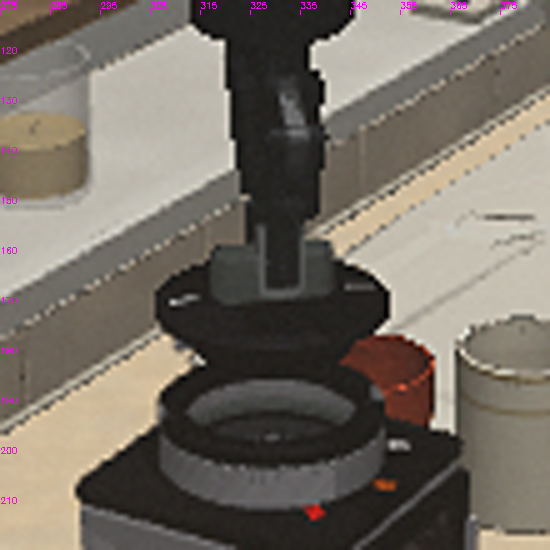

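The lid hangs level over the collar, with its flange centre at side px (329,171) and the collar at about (329,192). I'll compare these with the projections.

```bash
python3 - <<'E'
from go import *
p,y=now()
z=p[2]-33.4
print("lid flange top/bot",proj("side",[[p[0],p[1],z+29],[p[0],p[1],z+24]]).round(1),"collar",proj("side",[[610.1,-220.6,148],[613,-220.6,148],[610.1,-217.6,148]]).round(1))
u=np.array([np.cos(y),np.sin(y)])
print("line ends",[proj("side",np.r_[p[:2]+k*43*u,z+29]).round(1) for k in(1,-1)], "pin end",proj("side",np.r_[p[:2]+48*u,z+6.5]))
print(delta(p,y,[610.1,-220.6,180],.732))
E
```

```text
t 11.2 p [ 607.1 -219.9  211.4] rpy [-3.1397e+00  1.9000e-03  7.4470e-01] F [ 0.6  0.4 -1.5] T [-0.02 -0.02 -0.03] w 20.6 gf 59.1
lid flange top/bot [[329.9 168.2]
 [329.9 170.2]] collar [[329.2 190.1]
 [328.2 189.8]
 [328.6 190.5]]
line ends [array([[312.2, 169.6]]), array([[347.5, 166.8]])] pin end [[310.35500061 178.43895557]]
(np.float64(0.73), array([0.0018, 0.0025, 0.0314]), array([0.0017, 0.0025, 0.0314]))
```

>>> carry_out:
  deltas: [0,0,0.7,0.001,0.0025,0.01,1,0,0,0,0,0,0.01,1,0,0,0,0,0,0.008,1,0,0,0,0,0,0,1]

```text
clock: 11.7
eef_pos: [610.0, -220.6, 183.6]
tool_rot: [-3.14, 0.001, 0.73]
force: [0.8, -0.4, -2.1]
width: 20.4
gripper_force: 59.1
```

>>> carry_out:
  deltas: [0,0,0,0,0,0.004,1,0,0,0,0,0,0.004,1,0,0,0,0,0,0,1]

```text
clock: 12.08
eef_pos: [610.9, -220.9, 177.3]
tool_rot: [3.141, -0.0, 0.73]
force: [-1.2, 0.5, 0.1]
width: 20.6
gripper_force: 59.4
```

>>> carry_out:
  deltas: [0,0,0,0,0,0.004,1,0,0,0,0,0,0,1]

```text
clock: 12.32
eef_pos: [610.7, -220.9, 176.3]
tool_rot: [3.14, -0.0, 0.729]
force: [-7.8, 3.1, 18.9]
width: 20.4
gripper_force: 61.7
```

>>> carry_out:
  deltas: [0,0,0,0,0,0.004,1,0,0,0,0,0,0,1]

```text
clock: 12.58
eef_pos: [609.7, -220.7, 169.0]
tool_rot: [-3.141, 0.001, 0.73]
force: [-1.9, 0.4, 0.7]
width: 20.7
gripper_force: 60.0
```

It slipped in, so I'll continue to the seat.

>>> carry_out:
  deltas: [0,0,0,0,0,0.004,1,0,0,0,0,0,0,1]

```text
clock: 12.82
eef_pos: [609.8, -220.6, 163.7]
tool_rot: [-3.14, 0.001, 0.73]
force: [-3.0, 0.2, -1.6]
width: 20.8
gripper_force: 59.9
```

>>> carry_out:
  deltas: [0,0,0,0,0,0.004,1,0,0,0,0,0,0,1]

```text
clock: 13.08
eef_pos: [610.1, -220.6, 161.4]
tool_rot: [-3.141, 0.001, 0.73]
force: [-5.0, 2.2, 7.8]
width: 20.7
gripper_force: 60.9
```

Seated at exactly the expected height. Now I'll turn it clockwise in stages.

>>> carry_out:
  deltas: [0,0,4,0,0,-0.0005,1,0,0,4,0,0,0,1,0,0,4,0,0,0,1,0,0,0,0,0,0,1]

```text
clock: 13.58
eef_pos: [609.9, -220.5, 161.5]
tool_rot: [-3.14, 0.002, 0.52]
force: [-5.4, 0.7, 5.3]
width: 20.7
gripper_force: 60.7
```

>>> carry_out:
  deltas: [0,0,4,0,0,0,1,0,0,4,0,0,0,1,0,0,4,0,0,0,1,0,0,4,0,0,0,1,0,0,4,0,0,0,1,0,0,0,0,0,0,1]

```text
clock: 14.32
eef_pos: [609.7, -220.0, 161.4]
tool_rot: [-3.14, 0.002, 0.171]
force: [-5.3, 1.6, 6.0]
width: 20.9
gripper_force: 60.8
```

```bash
python3 - <<'E'
from go import *
p,y=now()
print(np.degrees(y-.030))
E
```

```text
t 14.32 p [ 609.7 -220.   161.4] rpy [-3.1403e+00  2.3000e-03  1.7140e-01] F [-5.3  1.6  6. ] T [ 0.63  1.58 -0.04] w 20.9 gf 60.8
8.100614732624491
```

>>> carry_out:
  deltas: [0,0,4,0,0,0,1,0,0,4,0,0,0,1,0,0,0,0,0,0,1,0,0,0,0,0,0,1]

```text
clock: 14.82
eef_pos: [609.8, -219.7, 161.4]
tool_rot: [-3.14, 0.002, 0.032]
force: [-5.2, 3.0, 5.0]
width: 20.8
gripper_force: 60.8
```

```bash
python3 - <<'E'
from go import *
p,y=now()
s=ctrl.get_image("side")[:,:,::-1];t=ctrl.get_image("top")[:,:,::-1]
a=crop("s",np.ascontiguousarray(s),285,150,80,100,5);b=crop("t",np.ascontiguousarray(t),345,160,78,80,5)
b=cv2.copyMakeBorder(b,0,100,0,0,0); cv2.imwrite("pics/f1.png",np.hstack([a,b]))
z=p[2]-33.4
for r in(36,50): print("line",proj("side",np.r_[p[:2]-r*np.array([np.cos(y),np.sin(y)]),z+29]).round(1))
E
```

```text
t 14.82 p [ 609.8 -219.7  161.4] rpy [-3.14e+00  2.30e-03  3.21e-02] F [-5.2  3.   5. ] T [0.81 1.51 0.  ] w 20.8 gf 60.8
line [[341.9 190.1]]
line [[347.  191.4]]
```

View pics/f1.png

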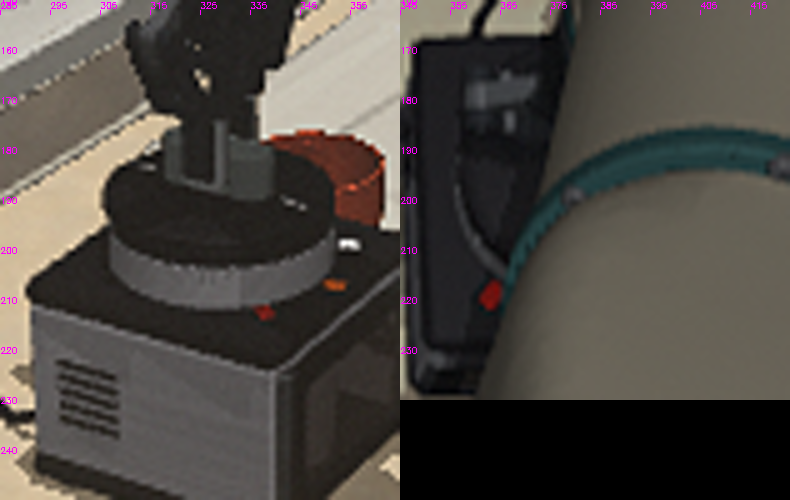

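The lid is seated flush on the collar. The pointer line is at side px (343.4,190.4), the far line at about (314,183), and the door is still shut. I'll compute the lid angle.

```bash
python3 - <<'E'
from go import *
t=cv2.cvtColor(ctrl.get_image("side"),cv2.COLOR_RGB2GRAY).astype(float)
def cen(x0,x1,y0,y1):
    w=t[y0:y1,x0:x1]; w=np.clip(w-80,0,None); Y,X=np.mgrid[y0:y1,x0:x1]; return np.array([(w*X).sum(),(w*Y).sum()])/w.sum()
A,B=cen(340,348,187,193),cen(311,317,180,185)
print(A,B); 
a,b=ray("side",A,157),ray("side",B,157); print(a,b,np.linalg.norm(a-b),np.arctan2(*(b-a)[1::-1]))
c=np.array([610.1,-220.6]); print(np.arctan2(*(c-a[:2])[::-1]))
o,r,w=[ray("side",u,118) for u in((351.6,206.4),(337.4,212.1),(354.4,198.4))]
for k in(o,r,w): print("mark",k,np.arctan2(*(c-k[:2])[::-1]),np.hypot(*(c-k[:2])))
now()
E
```

```text
[343.42982456 190.35087719] [312.43959732 180.56040268]
[ 570.02564037 -221.81609734  157.        ] [ 665.38973759 -228.83336031  157.        ] 95.62192750344181 -0.07345152900037906
0.030336710688502133
mark [ 548.22727986 -224.81400056  118.        ] 0.06800255227921245 62.01605677516443
mark [ 562.14236654 -181.73310855  118.        ] -0.6810758026787478 61.7298133694814
mark [ 564.18723846 -265.62609563  118.        ] 0.7756483398549952 64.30653901270743
t 14.97 p [ 609.7 -219.7  161.4] rpy [-3.1399e+00  2.3000e-03  3.2100e-02] F [-5.4  2.4  6.6] T [ 0.8   1.53 -0.01] w 20.7 gf 60.8
```

```bash
python3 - <<'E'
from go import *
print(ctrl.finish_job()); now()
E
```

```text
the job is handed in; nothing more can be done
None
the job is handed in; nothing more can be done
```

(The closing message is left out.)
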